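# Feed the bearing carrier past the sprung gate

## Task

Feed the bearing carrier through the chute to its end stop: with one fingertip press down the long pedal beside the chute and hold it, so that the gate stays swung up, and meanwhile push the carrier by the upright tab at its rear along the chute, past the gate and fully home against the stop. Then take the hand away so that the gate springs shut behind the carrier body. The carrier must not bump the gate, nor the gate drop on it; only push the carrier, never lift it, and leave the loose things on the bench where they are.

Things in the scene. Friction and masses are not known exactly. Their poses are not given: they have to be found in the camera images.
- chute: Fixed plain steel chute. Origin: on the bench under the shut gate, on the centre line; x = feed direction, y = pedal side, z up. Floor at z = 6 mm, x = -240 (open end) to +135 mm. Walls: inner faces y = +-32 mm, 5 mm thick, tops z = 26 mm. End stop 40 mm high. The gate's 8 mm shaft runs along x at y = 50, z = 40 mm; posts for it (14 mm wide, tops z = 46 mm) at x = -236, -18, +18 mm.
- gate_shaft (a joint): Angle of the gate's shaft (rad): 0 = gate shut; grows to 1.1 (stop) as the pedal goes down and the blade swings up. A spring shuts it when let go. From about 0.8 rad on the blade is clear of the carrier's path. Spring torque 0.05 to 0.09 N m: 1.5 to 3 N on the pedal 35 mm out from the shaft.
- pedal_mid (a point): Middle of the pedal's upper face. The pedal, a grey plate with black rubber tread, is fixed to the shaft: chute x = -225 to -25 mm, reaching 8 to 55 mm outward (chute +y) from the shaft axis. At gate angle a it slopes up outward by 0.45 - a rad. A fingertip may slide along it. At 1.0 rad a tip 35 mm out from the shaft stands about 20 mm above the bench.
- carrier: Loose aluminium carrier with two ball bearings, 0.4 to 0.8 kg, standing in the chute. Origin: underside, centre of its body; +x = feed direction. Body 100 (x) by 60 mm, 44 mm high. A low tongue, 8 mm high, runs to the rear and ends in an upright tab 52 mm wide, 8 mm thick, 44 mm high, rear face at x = -113 mm. Fully home, its origin is at chute x = +64 mm.
- tab_rear (a point): Point on the rear face of the carrier's upright tab, on the centre line, 25 mm above the carrier's underside: push here.
- carrier_front (a point): Middle of the carrier body's front face, 22 mm above its underside. It must meet the end stop's face at chute x = +114 mm.
- bearing_loose: Loose ball bearing on the bench, 52 mm across, 14 mm high; origin underside. Leave alone.
- paste_tin: Round tin, 70 mm across, 26 mm high, on the bench; origin underside. Leave alone.
- tape_measure: Tape measure, 58x72x31 mm, on the bench; origin underside. Leave alone.
- gate_tip (a point): Gate blade: dark steel bar 40 x 10 x 6 mm with a small knob at its tip. This point: the tip's centre. Shut, it lies level 40 mm above the bench at chute x = 0, from chute y = +50 to about +6 mm: the carrier body cannot pass, its low tongue can. Lifted, it stands up beside the carrier's path. Pushing it along the chute does not open it.

How it is judged:
By the outcome, as a careful person would: the job done as asked, in the order asked, and still so for the second after the job is handed in, with the robot touching nothing.
It also fails if it takes over 38 s, if anything falls off the work surface, if the arm or the gripper's body presses on something with over 40 N, if the wrist force passes 120 N, or if a joint passes its speed limit or range.

## Robot

A 6-joint arm with a two-finger parallel gripper is mounted at the origin on a cart in front of the work surface, level with it; the furniture and walls round the work are solid. World frame = base frame: x ahead of the robot, y to its left, z up, the work surface at z = 0. Lengths are in m, angles in rad, forces in N, time in s.
With the tool pointing down it reaches from about 0.375 to 0.925 m from the base axis. Payload 5.7 kg.
Tool frame: the origin (TCP) lies between the finger pads; the fingertips stand 14 mm ahead of it and the grasp point (between the pads) lies 5 mm behind it; z points along the fingers, y is the line along which they close (so a half turn about z gives the same grasp; the last joint's range is limited). The gripper opens to 85 mm and grips with 20 to 120 N. Pads are 22 mm wide; open, the fingers measure 114 mm over their backs; the gripper's body (76 mm by 85 mm) begins 54 mm behind the grasp point. The pads swing forward as they close: fully open they stand 13 mm farther back than shut.
Start: joints at [1.163, 0.359, 1.51, -0, 1.272, -0.115], TCP at [0.173, 0.574, 0.245] pointing down, gripper open.
Joint ranges: [-2.97, 2.97], [-1.01, 2.36], [0.21, 2.38], [-0.96, 4.11], [0.2, 2.71], [-2.98, 2.98]. Speed limits (rad/s): [2.39, 2.39, 3.14, 3.14, 3.14, 3.14].

## Interface

Orientations are given as [roll, pitch, yaw] about the fixed x, y, z axes, in that order (R = Rz(yaw) Ry(pitch) Rx(roll)).
In Python, from workcell import * gives the robot as it stands.
- The arm moves only by the tool send_rows, never from a script. Its argument "targets" is a list of rows, each an object of numbers: "claw": the opening, from 0 (shut) to 1 (fully open); "x", "y", "z": the shift along the tool's x, y, z in mm; "twist": the turn about the tool's z in degrees. In form: [{"claw": .., "x": .., "y": .., "z": .., "twist": ..}, ...]. A call has 1 to 12 rows; each row is the pose to reach, as a shift and turn from the pose commanded when the call began, along the tool's axes at that moment; what a row does not reach only later rows make up. A row lasts 1/12 s, in which the tool goes at most 41.7 mm and 7.16 degrees, less where a joint would pass 70% of its speed; a pose out of reach is approached as far as the arm can. A call with a gripper value outside its range is refused whole. The fingers move at their own pace and stop on an object; the grip force is fixed at half the most. Time passes only in rows, so rows that repeat a pose let the fingers close. It gives the time, the measured TCP pose, the force, the opening and the grip force at its end, in the units of the state.
- sense(): the state, without advancing time (a new reading comes with each control period).
- camera(name): name is "side" or "top"; returns a dict with "pixels" (400x640x3 uint8, red, green, blue), "fov_y" (degrees; the focal length in pixels is half the picture's height over the tangent of half this angle, whatever the lens; pixels are square), "cx", "cy" (the principal point, pixels), "origin" and "rotation" of the camera in the world. Camera axes: x right, y down, z forward; pixel columns grow to the right and rows downward; lengths in m; the calibration is good to about 2 mm. A picture is of the moment at which its call begins. There is no depth.
- hand_in(): hands the job in; it is judged then, once.
Trained networks look in a picture, given as the dict that the camera call returned (one of the last four; its "shot" number tells which), for a name from the list of things; names that differ only in an ending like _2 or _b are one class to them, and where a whole thing is asked for, a point or a joint stands for the part that bears it (a point fixed in the world has none). Each returns a list of dicts, best first, with "p" (0 to 1); they miss things now and then, are a little off and sometimes report something else, mostly with a low value. They report only what shows in the picture. A call takes as long as a camera call.
- find_in(picture, target): "bbox" ([centre column, centre row, width, height] in pixels, round what is visible of it).
The state is a dict: "t": time; "q": joint angles; "joint_velocities": joint speeds; "effort": joint torques, N m; "ee_pos": TCP position; "eef_rot": TCP orientation; "ft_force": force on the tool from outside, world axes, zero at the start; "ft_torque": the same for the moment, N m; "opening": finger opening in m; "grasp_force": force on a finger pad.
Only numpy, scipy, OpenCV 4.12 (cv2) and the standard library are available. Lean on these libraries where they do the work, as an engineer would, in place of code of your own. Each camera call takes 0.05 s, during which the arm holds its last target. There are 200 camera calls.

## Working session

There is one attempt and no reset: what is moved stays moved. The work goes in short steps, Python scripts to look and compute and a tool call to move; the robot and the scene stay as the last step left them, time stands still between calls to the robot, and variables do not carry over. Pictures are saved under pics/ and viewed, at most 10 in all, crops included, and the job is handed in when it is done.

Besides the shell and the picture viewer there is one more tool, called by a JSON object that holds its "name" and its "arguments", one argument or row to a line. send_rows: Moves the arm, as the interface text tells. Its arguments: {"type":"object","properties":{"targets":{"type":"array"}},"required":["targets"]}

```bash
mkdir -p pics; ls
cat > h.py <<'E'
from workcell import *
import numpy as np, cv2
def save(p,n): cv2.imwrite('pics/'+n,p['pixels'][:,:,::-1])
def ray(p,u,v):
    f=200/np.tan(np.radians(p['fov_y'])/2)
    d=np.array(p['rotation'])@np.array([(u-p['cx'])/f,(v-p['cy'])/f,1]); return np.array(p['origin']),d
def atz(p,u,v,z):
    o,d=ray(p,u,v); return o+d*(z-o[2])/d[2]
def proj(p,X):
    f=200/np.tan(np.radians(p['fov_y'])/2)
    c=np.array(p['rotation']).T@(np.array(X)-p['origin']); return c[0]/c[2]*f+p['cx'],c[1]/c[2]*f+p['cy']
E
python3 - <<'E'
from h import *
s=sense(); print(s)
for n in('top','side'):
    p=camera(n); save(p,n+'0.png'); print(n,{k:v for k,v in p.items() if k!='pixels'})
    for t in('chute','carrier','pedal_mid','gate_tip','tab_rear','carrier_front','bearing_loose','paste_tin','tape_measure'):
        print(t,[(np.round(d['bbox']),round(d['p'],2)) for d in find_in(p,t)[:2]])
E
```

```text
pics
{'t': 0.0, 'q': array([ 1.16291521e+00,  3.59501203e-01,  1.51144871e+00,  4.45076636e-06,
        1.27249325e+00, -1.15118976e-01]), 'joint_velocities': array([ 0.0004562 , -0.00251798, -0.00029357,  0.00082442,  0.00077845,
        0.00049799]), 'effort': array([ 6.26033761e-05, -5.27634501e+01, -2.78621435e+01, -3.28989290e-04,
        1.32809806e-02, -1.00930006e-06]), 'ee_pos': array([0.17291191, 0.5738551 , 0.24444963]), 'eef_rot': array([-3.13975488e+00, -2.16781609e-04,  2.84882901e+00]), 'ft_force': array([0.37575632, 0.30834668, 0.18861744]), 'ft_torque': array([-0.03562614, -0.04236706, -0.0772263 ]), 'grasp_force': 0.0, 'opening': 0.08545826410382586}
top {'fov_y': 44.91679707962096, 'cx': 317.797311973566, 'cy': 194.06729925617128, 'origin': array([0.3470209 , 0.28213504, 1.4522336 ]), 'rotation': array([-3.00137767,  0.00797406, -1.59808054]), 'shot': 1}
chute []
carrier []
pedal_mid [(array([300., 198.,  35.,  86.]), 0.69), (array([421., 236.,  17.,  28.]), 0.38)]
gate_tip [(array([300., 196.,  35.,  81.]), 0.89)]
tab_rear [(array([320., 200.,  19.,  56.]), 0.74)]
[... 321 characters left out ...]
cy': 195.8774441878563, 'origin': array([0.51409154, 1.4402213 , 0.63065967]), 'rotation': array([-2.02199589, -0.00559819, -3.12496675]), 'shot': 2}
chute [(array([297., 215., 134.,  33.]), 0.63), (array([357., 175.,  23.,  12.]), 0.42)]
carrier [(array([318., 207.,  61.,  18.]), 0.72)]
pedal_mid [(array([315., 211.,  94.,  14.]), 0.66)]
gate_tip [(array([314., 208.,  98.,  15.]), 0.58)]
tab_rear [(array([318., 210.,  61.,  16.]), 0.7)]
carrier_front [(array([317., 205.,  61.,  21.]), 0.83), (array([335., 266.,  22.,  18.]), 0.62)]
bearing_loose [(array([334., 267.,  25.,  14.]), 0.78)]
paste_tin [(array([384., 272.,  33.,  24.]), 0.9)]
tape_measure [(array([356., 175.,  22.,  13.]), 0.62)]
```

```bash
sed -i '2a from scipy.spatial.transform import Rotation as Ro' h.py; sed -i "s/np.array(p\['rotation'\])/Ro.from_euler('xyz',p['rotation']).as_matrix()/" h.py
python3 - <<'E'
import cv2
a=cv2.imread('pics/top0.png')[120:290,210:440]; cv2.imwrite('pics/t1.png',cv2.resize(a,None,fx=3.4,fy=3.4,interpolation=cv2.INTER_CUBIC))
a=cv2.imread('pics/side0.png')[150:300,210:430]; cv2.imwrite('pics/s1.png',cv2.resize(a,None,fx=3.6,fy=3.6,interpolation=cv2.INTER_CUBIC))
E
```

```text
(no output)
```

View pics/t1.png

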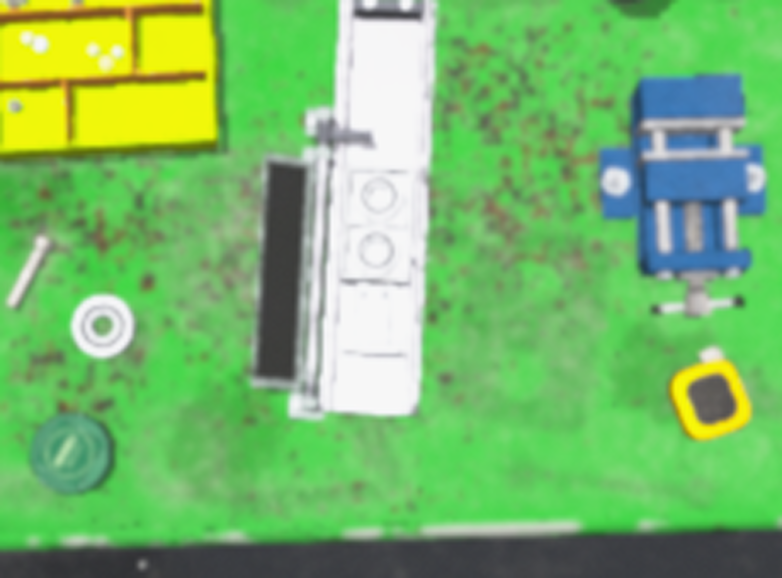

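View pics/s1.png

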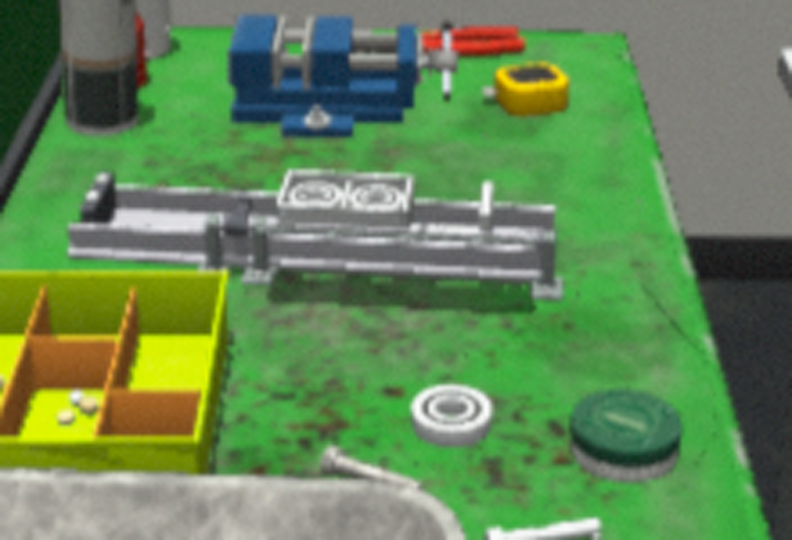

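The top view shows the chute pointing away from the robot, with the gate shut at about crop (370,140). The pedal is on its left at (255–300, 160–385), the carrier body at rows 170–280 and the tab near row 352. In the side view the tab is at (487,200) and the pedal is edge-on in front of the wall. I'll fit the chute pose from these points.

```bash
cat > fit.py <<'E'
from h import *
from scipy.optimize import least_squares
def P(o,f,c): return (o[0]+c[0]/f,o[1]+c[1]/f)
T=lambda a,b:P((210,120),3.4,(a,b)); S=lambda a,b:P((210,150),3.6,(a,b))
c,s=np.cos(.45),np.sin(.45)
tp=camera('top'); sp=camera('side')
po=(50+55*c,40+55*s); pi=(50+8*c,40+8*s)
# (cam, px, chute xyz, carrier?)
O=[(tp,T(251,386),(-225,)+po,0),(tp,T(268,158),(-25,)+po,0),(tp,T(298,386),(-225,)+pi,0),
(tp,T(372,139),(0,6,40),0),(tp,T(418,413),(-240,-37,26),0),
(tp,T(387,170),(50,0,44),1),(tp,T(376,281),(-50,0,44),1),(tp,T(374,354),(-113,0,44),1),
(sp,S(547,291),(-236,57,0),0),(sp,S(280,209),(50,30,44),1),(sp,S(410,223),(-50,30,44),1),(sp,S(487,182),(-109,0,44),1),(sp,S(555,207),(-240,-37,26),0)]
def W(q,X,k):
    X=np.array(X,float); 
    if k: X=X+[q[3]*1000,0,6]
    X=X/1000; a=q[2]; return np.array([q[0]+np.cos(a)*X[0]-np.sin(a)*X[1],q[1]+np.sin(a)*X[0]+np.cos(a)*X[1],X[2]])
def R(q): return np.concatenate([np.array(proj(o[0],W(q,o[2],o[3])))-o[1] for o in O])
if __name__=='__main__':
    r=least_squares(R,[.5,.3,0,-.08],loss='soft_l1'); print(r.x); print(np.round(R(r.x).reshape(-1,2),1))
    q=r.x
    for n,X in dict(start=(q[3]*1000-113-11-8,39,0),).items(): print(n,W(q,X,0))
E
python3 fit.py
```

```text
[ 0.64904206  0.2710717  -0.07719045 -0.07896814]
[[ 0.2 -0.2]
 [-0.7 -1.6]
 [ 1.5  0.9]
 [ 1.1 -1.1]
 [-1.8  0. ]
 [-1.8 -1.2]
 [-0.2 -0.3]
 [-0.7 -0.2]
 [ 0.6 -1. ]
 [ 0.1 -2.9]
 [ 0.3 -5. ]
 [ 1.   2.5]
 [ 0.7 -1.9]]
start [0.44170956 0.32622413 0.        ]
```

```bash
sed -i 's/S(280,209)/S(279,199)/;s/S(410,223)/S(409,210)/' fit.py
cat >> fit.py <<'E'
    np.save('q.npy',q)
    st=sense(); Rm=Ro.from_euler('xyz',st['eef_rot']).as_matrix()
    t=W(q,(q[3]*1000-113-11-10,39,110),0); print('target',t,'tool shift',1000*Rm.T@(t-st['ee_pos']),'twist',-np.degrees(np.pi+q[2]-st['eef_rot'][2]))
E
python3 fit.py
```

```text
[ 0.64886374  0.27027404 -0.08079138 -0.07848343]
[[ 0.2 -0.3]
 [-0.4 -1.6]
 [ 1.5  0.9]
 [ 1.4 -1.1]
 [-1.8  0.1]
 [-1.5 -1.4]
 [-0.1 -0.4]
 [-0.6 -0.3]
 [ 0.6 -1. ]
 [ 0.3 -0.2]
 [ 0.4 -1.5]
 [ 0.9  2.5]
 [ 0.8 -1.9]]
start [0.44221431 0.32613358 0.        ]
target [0.44022083 0.32629498 0.11      ] tool shift [-327.32100777 -160.47624598  135.26779888] twist -12.14650389779257
```

{"name": "send_rows", "arguments": {
  "targets": [
    {"claw": 0.88,"x": -36,"y": -18,"z": 0,"twist": -3},
    {"claw": 0.88,"x": -72,"y": -35,"z": 0,"twist": -6},
    {"claw": 0.88,"x": -108,"y": -53,"z": 10,"twist": -9},
    {"claw": 0.88,"x": -144,"y": -70,"z": 20,"twist": -12.1},
    {"claw": 0.88,"x": -180,"y": -88,"z": 35,"twist": -12.1},
    {"claw": 0.88,"x": -215,"y": -105,"z": 50,"twist": -12.1},
    {"claw": 0.88,"x": -250,"y": -123,"z": 70,"twist": -12.1},
    {"claw": 0.88,"x": -285,"y": -140,"z": 90,"twist": -12.1},
    {"claw": 0.88,"x": -310,"y": -152,"z": 110,"twist": -12.1},
    {"claw": 0.88,"x": -327,"y": -160,"z": 125,"twist": -12.1},
    {"claw": 0.88,"x": -327,"y": -160,"z": 125,"twist": -12.1},
    {"claw": 0.88,"x": -327,"y": -160,"z": 125,"twist": -12.1}
  ]
}}

```text
t: 2.2
ee_pos: [0.4401, 0.3259, 0.1195]
eef_rot: [-3.141, -0.002, 3.057]
ft_force: [-0.8, 0.6, -0.6]
opening: 0.0751
grasp_force: 0.0
```

```bash
cat > look.py <<'E'
from h import *
from fit import W
import sys
q=np.load('q.npy'); st=sense(); print(st['t'],st['ee_pos'],st['eef_rot'],st['opening'],st['ft_force'])
a=q[2]; d=(st['ee_pos']-[q[0],q[1],0])*1000; print('chute tcp',np.cos(a)*d[0]+np.sin(a)*d[1],-np.sin(a)*d[0]+np.cos(a)*d[1],d[2])
ims=[]
for n,(u,v) in dict(top=(245,110),side=(215,140)).items():
    p=camera(n); ims.append(cv2.resize(p['pixels'][v:v+150 if n=='top' else v+110,u:u+200][:,:,::-1],None,fx=4 if 1 else 1,fy=4,interpolation=cv2.INTER_CUBIC))
    cv2.imwrite('pics/%s_%s.png'%(sys.argv[1],n),ims[-1])
cv2.imwrite('pics/%s.png'%sys.argv[1],cv2.resize(np.vstack(ims),None,fx=.57,fy=.57))
E
python3 look.py a
```

```text
2.3 [0.43980494 0.3275771  0.12088448] [3.14101975e+00 1.22392982e-04 3.06000359e+00] 0.07508760588337293 [-0.15566493 -0.67717653  1.22927172]
chute tcp -213.00144120363984 40.244373034094906 120.88447666336357
```

View pics/a.png

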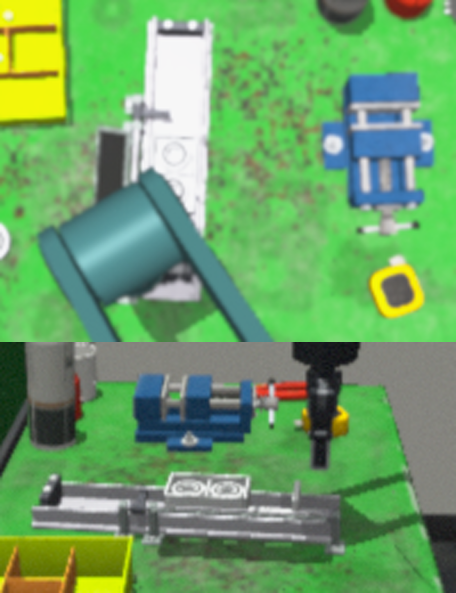

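The arm hides the chute in the top view. In the side view the finger is at column 320 and the tab at 297, so I'll measure the fingertip from the side picture.

View pics/a_side.png

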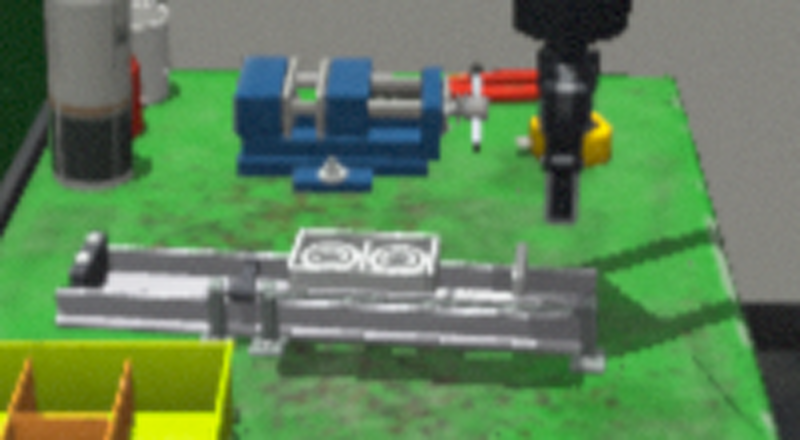

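Run:
```python
from h import *
from fit import W
q=np.load('q.npy'); p=camera('side')
C=lambda x,y,z:np.round((np.array(proj(p,W(q,(x,y,z),0)))-[215,140])*4)
for x in(-224,-202):
  for z in(107,110,114): print(x,z,C(x,92,z),C(x,-12,z))
print('tab rear top y-26,0,26',[C(q[3]*1000-113,y,50) for y in(-26,0,26)],'front',C(q[3]*1000-105,0,50))
print('pedal outer', C(-225,99.5,64),C(-25,99.5,64),'post',C(-243,57,0),C(-240,37,26),C(-240,37,0),C(-240,-37,26))
```

```text
-224 107 [578. 239.] [581. 172.]
-224 110 [578. 235.] [582. 168.]
-224 114 [578. 230.] [582. 163.]
-202 107 [543. 238.] [549. 171.]
-202 110 [543. 234.] [549. 167.]
-202 114 [543. 228.] [550. 162.]
tab rear top y-26,0,26 [array([532., 236.]), array([531., 252.]), array([529., 269.])] front [519. 252.]
pedal outer [576. 305.] [268. 289.] post [601. 360.] [598. 312.] [597. 345.] [600. 262.]
```

{"name": "send_rows", "arguments": {
  "targets": [
    {"claw": 0.88,"x": 0,"y": 0,"z": 25,"twist": 0},
    {"claw": 0.88,"x": 0,"y": 0,"z": 45,"twist": 0},
    {"claw": 0.88,"x": 0,"y": 0,"z": 52,"twist": 0},
    {"claw": 0.88,"x": 0,"y": 0,"z": 59,"twist": 0},
    {"claw": 0.88,"x": 0,"y": 0,"z": 66,"twist": 0},
    {"claw": 0.88,"x": 0,"y": 0,"z": 72,"twist": 0},
    {"claw": 0.88,"x": 0,"y": 0,"z": 78,"twist": 0},
    {"claw": 0.88,"x": 0,"y": 0,"z": 84,"twist": 0},
    {"claw": 0.88,"x": 0,"y": 0,"z": 88,"twist": 0},
    {"claw": 0.88,"x": 0,"y": 0,"z": 90,"twist": 0},
    {"claw": 0.88,"x": 0,"y": 0,"z": 90,"twist": 0}
  ]
}}

```text
t: 3.47
ee_pos: [0.4402, 0.3267, 0.0299]
eef_rot: [-3.141, -0.0, 3.06]
ft_force: [0.9, 0.5, 3.1]
opening: 0.0749
grasp_force: 1.1
```

```bash
python3 look.py b
```

```text
3.5667 [0.44024178 0.32693715 0.03034268] [3.14145586e+00 1.33167753e-04 3.05980822e+00] 0.07521194587975516 [ 0.68890378 -0.37257126  1.54416364]
chute tcp -212.51437844602052 39.64176589644053 30.342675823593783
```

View pics/b_side.png

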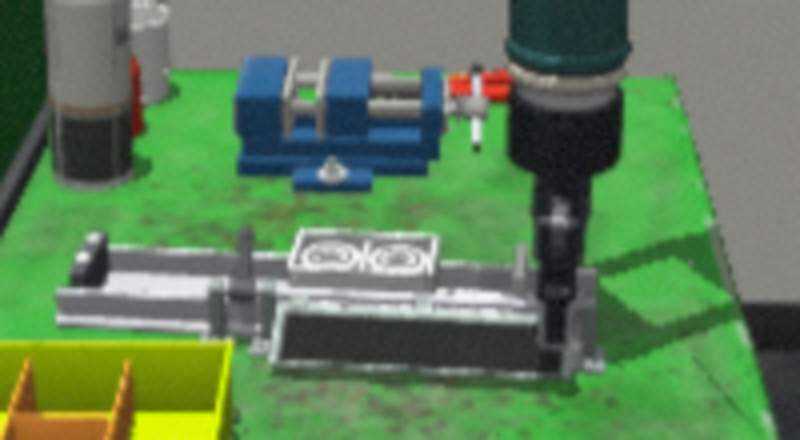

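The gate has swung up, with its tip at about crop (246,230). The pedal is down with its outer edge from (273,364) to (580,376), and the finger stands behind the tab. Next I'll work out the gate angle.

Run:
```python
from h import *
from fit import W
q=np.load('q.npy'); p=camera('side')
C=lambda x,y,z:np.round((np.array(proj(p,W(q,(x,y,z),0)))-[215,140])*4)
for a in(0.7,.8,.9,1.0,1.1):
  b=.45-a; print(a,'pedal',C(-25,50+55*np.cos(b),40+55*np.sin(b)),C(-225,50+55*np.cos(b),40+55*np.sin(b)),'gate',C(0,50-44*np.cos(a),40+44*np.sin(a)))
print(C(0,6,40), C(-225,99.5,64))
```

```text
0.7 pedal [269. 342.] [574. 359.] gate [253. 226.]
0.8 pedal [269. 348.] [573. 364.] gate [252. 223.]
0.9 pedal [270. 353.] [573. 370.] gate [251. 222.]
1.0 pedal [271. 358.] [573. 374.] gate [250. 221.]
1.1 pedal [272. 361.] [573. 377.] gate [249. 220.]
[257. 256.] [576. 305.]
```

{"name": "send_rows", "arguments": {
  "targets": [
    {"claw": 0.88,"x": 0,"y": 0,"z": 1.5,"twist": 0},
    {"claw": 0.88,"x": 0,"y": 0,"z": 3,"twist": 0},
    {"claw": 0.88,"x": 0,"y": 0,"z": 3,"twist": 0}
  ]
}}

```text
t: 4.07
ee_pos: [0.4401, 0.3268, 0.0271]
eef_rot: [-3.141, 0.0, 3.06]
ft_force: [0.6, 0.3, 2.7]
opening: 0.0753
grasp_force: 1.1
```

{"name": "send_rows", "arguments": {
  "targets": [
    {"claw": 0.88,"x": -4,"y": 0,"z": 0,"twist": 0},
    {"claw": 0.88,"x": -8,"y": 0,"z": 0,"twist": 0},
    {"claw": 0.88,"x": -11,"y": 0,"z": 0,"twist": 0},
    {"claw": 0.88,"x": -14,"y": 0,"z": 0,"twist": 0},
    {"claw": 0.88,"x": -18,"y": 0,"z": 0,"twist": 0},
    {"claw": 0.88,"x": -22,"y": 0,"z": 0,"twist": 0},
    {"claw": 0.88,"x": -26,"y": 0,"z": 0,"twist": 0},
    {"claw": 0.88,"x": -30,"y": 0,"z": 0,"twist": 0}
  ]
}}

```text
t: 4.73
ee_pos: [0.4661, 0.324, 0.0271]
eef_rot: [-3.14, -0.007, 3.059]
ft_force: [-12.3, 4.6, 9.8]
opening: 0.075
grasp_force: 6.8
```

```bash
python3 look.py c
```

```text
4.8333 [0.46781354 0.32409788 0.02705556] [-3.14037081 -0.0044326   3.05904566] 0.07554734298903318 [-7.35506148  3.9120539   7.2335049 ]
chute tcp -184.8034118896605 39.03689459139577 27.055562481609012
```

View pics/c_side.png

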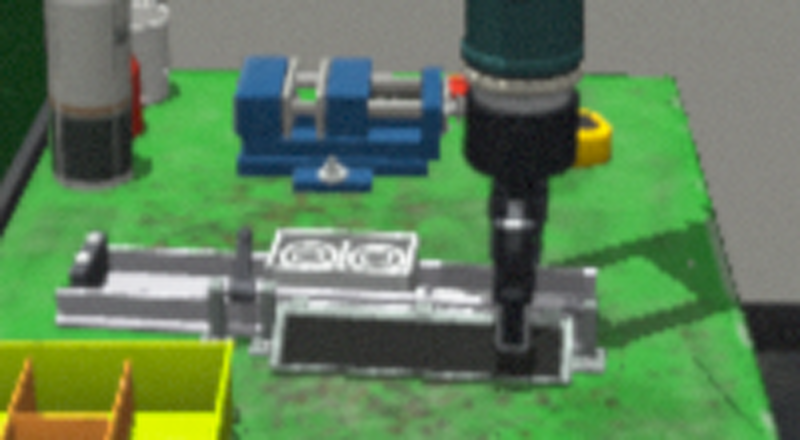

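{"name": "send_rows", "arguments": {
  "targets": [
    {"claw": 0.88,"x": -5,"y": 0,"z": 0,"twist": 0},
    {"claw": 0.88,"x": -11,"y": 0,"z": 0,"twist": 0},
    {"claw": 0.88,"x": -17,"y": 0,"z": 0,"twist": 0},
    {"claw": 0.88,"x": -23,"y": 0,"z": 0,"twist": 0},
    {"claw": 0.88,"x": -29,"y": 0,"z": 0,"twist": 0},
    {"claw": 0.88,"x": -35,"y": 0,"z": 0,"twist": 0},
    {"claw": 0.88,"x": -41,"y": 0,"z": 0,"twist": 0},
    {"claw": 0.88,"x": -47,"y": 0,"z": 0,"twist": 0},
    {"claw": 0.88,"x": -53,"y": 0,"z": 0,"twist": 0},
    {"claw": 0.88,"x": -59,"y": 0,"z": 0,"twist": 0},
    {"claw": 0.88,"x": -65,"y": 0,"z": 0,"twist": 0},
    {"claw": 0.88,"x": -70,"y": 0,"z": 0,"twist": 0}
  ]
}}

```text
t: 5.93
ee_pos: [0.536, 0.3187, 0.027]
eef_rot: [-3.14, -0.007, 3.059]
ft_force: [-11.9, 3.8, 10.8]
opening: 0.0755
grasp_force: 6.9
```

```bash
python3 look.py d
```

```text
6.0333 [0.53783668 0.31872231 0.02704765] [-3.14092725 -0.00426462  3.05920074] 0.07528393195597481 [-6.56676732  2.46678058  7.06694876]
chute tcp -114.57485114214047 39.32996825251385 27.04764602796083
```

View pics/d_side.png

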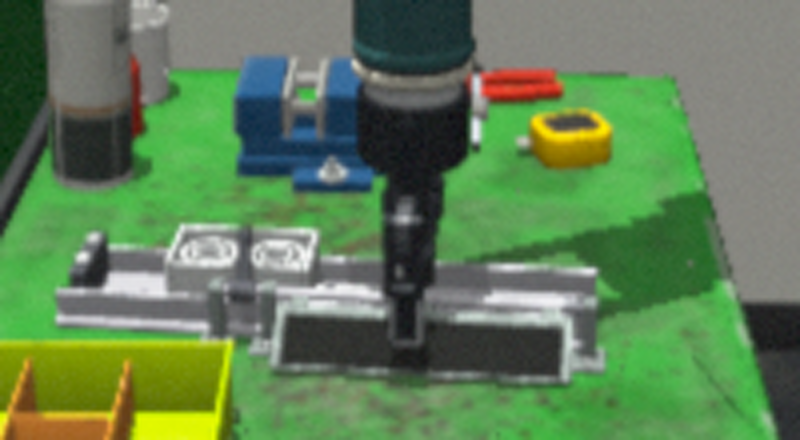

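The carrier, at crop (170–318, 230–290), is halfway past the raised gate, and the pedal is still down. About 54 mm remains.

{"name": "send_rows", "arguments": {
  "targets": [
    {"claw": 0.88,"x": -5,"y": 0,"z": 0,"twist": 0},
    {"claw": 0.88,"x": -11,"y": 0,"z": 0,"twist": 0},
    {"claw": 0.88,"x": -17,"y": 0,"z": 0,"twist": 0},
    {"claw": 0.88,"x": -23,"y": 0,"z": 0,"twist": 0},
    {"claw": 0.88,"x": -29,"y": 0,"z": 0,"twist": 0},
    {"claw": 0.88,"x": -34,"y": 0,"z": 0,"twist": 0},
    {"claw": 0.88,"x": -38,"y": 0,"z": 0,"twist": 0},
    {"claw": 0.88,"x": -41,"y": 0,"z": 0,"twist": 0},
    {"claw": 0.88,"x": -44,"y": 0,"z": 0,"twist": 0},
    {"claw": 0.88,"x": -47,"y": 0,"z": 0,"twist": 0}
  ]
}}

```text
t: 6.97
ee_pos: [0.5824, 0.3152, 0.027]
eef_rot: [-3.141, -0.008, 3.059]
ft_force: [-11.4, 4.9, 10.0]
opening: 0.0754
grasp_force: 7.0
```

{"name": "send_rows", "arguments": {
  "targets": [
    {"claw": 0.88,"x": -2,"y": 0,"z": 0,"twist": 0},
    {"claw": 0.88,"x": -4,"y": 0,"z": 0,"twist": 0},
    {"claw": 0.88,"x": -5,"y": 0,"z": 0,"twist": 0}
  ]
}}

```text
t: 7.22
ee_pos: [0.5878, 0.3147, 0.027]
eef_rot: [-3.141, -0.007, 3.059]
ft_force: [-11.5, 3.4, 10.4]
opening: 0.0756
grasp_force: 6.7
```

{"name": "send_rows", "arguments": {
  "targets": [
    {"claw": 0.88,"x": -1.5,"y": 0,"z": 0,"twist": 0},
    {"claw": 0.88,"x": -3,"y": 0,"z": 0,"twist": 0},
    {"claw": 0.88,"x": -4,"y": 0,"z": 0,"twist": 0}
  ]
}}

```text
t: 7.47
ee_pos: [0.5916, 0.3145, 0.027]
eef_rot: [-3.141, -0.007, 3.059]
ft_force: [-10.8, 4.6, 9.1]
opening: 0.0751
grasp_force: 6.6
```

{"name": "send_rows", "arguments": {
  "targets": [
    {"claw": 0.88,"x": -1.5,"y": 0,"z": 0,"twist": 0},
    {"claw": 0.88,"x": -3,"y": 0,"z": 0,"twist": 0}
  ]
}}

```text
t: 7.63
ee_pos: [0.5933, 0.3143, 0.027]
eef_rot: [-3.14, -0.01, 3.059]
ft_force: [-18.4, 6.1, 16.3]
opening: 0.0755
grasp_force: 10.7
```

{"name": "send_rows", "arguments": {
  "targets": [
    {"claw": 0.88,"x": -1,"y": 0,"z": 0,"twist": 0},
    {"claw": 0.88,"x": -2,"y": 0,"z": 0,"twist": 0},
    {"claw": 0.88,"x": -2,"y": 0,"z": 0,"twist": 0}
  ]
}}

```text
t: 7.88
ee_pos: [0.5933, 0.3143, 0.027]
eef_rot: [-3.14, -0.013, 3.058]
ft_force: [-20.1, 7.3, 17.2]
opening: 0.0749
grasp_force: 11.7
```

```bash
python3 look.py e
```

```text
7.9833 [0.59330885 0.31427011 0.02699186] [-3.13999767 -0.0130769   3.05823504] 0.07526512868710533 [-18.62782021   6.28878845  16.09842117]
chute tcp -58.92431509180844 39.36908845427629 26.99185739912989
```

View pics/e_side.png

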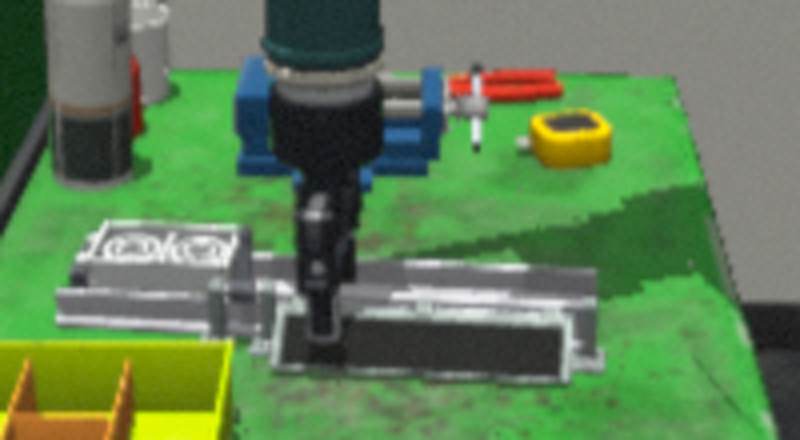

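The carrier is against the stop: the TCP has stopped advancing, the push force is rising, and the tab face is at about −48 mm. Now I'll back off the tab and then lift away.

{"name": "send_rows", "arguments": {
  "targets": [
    {"claw": 0.88,"x": 4,"y": 0,"z": 0,"twist": 0},
    {"claw": 0.88,"x": 10,"y": 0,"z": 0,"twist": 0},
    {"claw": 0.88,"x": 16,"y": 0,"z": 0,"twist": 0},
    {"claw": 0.88,"x": 18,"y": 0,"z": -6,"twist": 0},
    {"claw": 0.88,"x": 18,"y": 0,"z": -14,"twist": 0},
    {"claw": 0.88,"x": 18,"y": 0,"z": -22,"twist": 0},
    {"claw": 0.88,"x": 18,"y": 0,"z": -32,"twist": 0},
    {"claw": 0.88,"x": 18,"y": 0,"z": -50,"twist": 0},
    {"claw": 0.88,"x": 18,"y": 0,"z": -80,"twist": 0},
    {"claw": 0.88,"x": 18,"y": 0,"z": -115,"twist": 0},
    {"claw": 0.88,"x": 18,"y": 0,"z": -150,"twist": 0},
    {"claw": 0.88,"x": 18,"y": 0,"z": -150,"twist": 0}
  ]
}}

```text
t: 9.08
ee_pos: [0.5871, 0.3167, 0.1861]
eef_rot: [3.136, 0.012, 3.06]
ft_force: [1.9, 1.2, -0.3]
opening: 0.0753
grasp_force: 0.0
```

```bash
python3 look.py f
```

```text
9.1833 [0.58415751 0.31549094 0.18033131] [3.13960889 0.00455938 3.0597436 ] 0.07490896311593204 [ 0.0927319  -0.39364905 -0.74484622]
chute tcp -68.14433417639546 39.84739534873568 180.33131107760119
```

View pics/f_side.png

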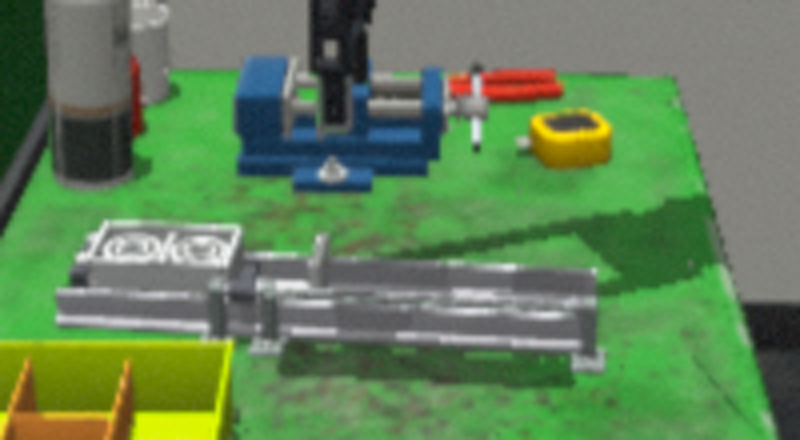

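The gate is shut behind the body, at about crop (243,285). The carrier is against the stop, with the tab at (320,258), and the hand is clear.

```bash
python3 -c "
from workcell import *
print(hand_in())"
```

```text
the job is handed in; nothing more can be done
None
```

The carrier is fully home against the end stop, the gate has sprung shut behind its body, the hand is clear, and the job was handed in at about 9 s (no verdict was returned).

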